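Clear the reject and show the sample cheese to the under-side camera

ROBOT

A 6-joint arm with a two-finger parallel gripper is mounted at the origin on the work surface. World frame = base frame: x ahead of the robot, y to its left, z up, the work surface at z = 0. Lengths are in m, angles in rad, forces in N, time in s.
With the tool pointing down it reaches from about 0.25 to 0.775 m from the base axis. Payload 4 kg.
Tool frame: the origin (TCP) lies at the very end of the fingers, on their centre line; the grasp point (between the pads) lies arm.tcp_to_grasp behind it (arm.tcp_to_grasp is the distance from the TCP to the grasp point, in m); z points along the fingers, y is the direction in which the jaws open and shut (so a half turn about z gives the same grasp; the last joint's range is limited). The gripper opens to 85 mm and grips with 20 to 120 N. Pads are 22 mm wide; open, the fingers measure 114 mm over their backs; the gripper's body (76 mm by 85 mm) begins 54 mm behind the grasp point. The pads swing forward as they close: fully open they stand 13 mm farther back than shut.
Start: joints at [-1.21, 0.087, 1.371, -0, 1.684, -0.103], TCP at [0.246, -0.492, 0.231] pointing down, gripper open.
Joint ranges: [-3.1, 3.1], [-0.76, 2.03], [0.27, 2.55], [-1.08, 4.22], [0.17, 2.65], [-2.57, 2.57]. Speed limits (rad/s): [2.79, 2.79, 3.14, 3.14, 3.14, 3.14].

INTERFACE

Orientations are given as a 3x3 rotation matrix whose columns are the frame's x, y, z axes.
In Python, from bench import arm gives the robot as it stands.
- The arm moves only by the tool arm_command, never from a script. Its argument "moves" is text: rows parted by semicolons, each of 7 numbers parted by spaces: the finger opening in m, from 0 to 0.0854, then the shift along the world's x, y, z in m, then the turn, a rotation vector about the world's x, y, z in rad. A call has 1 to 20 rows; each row is the pose to reach, as a shift and turn from the pose commanded when the call began; what a row does not reach only later rows make up. A row lasts 1/12 s, in which the tool goes at most 41.7 mm and 7.16 degrees, less where a joint would pass 70% of its speed; a pose out of reach is approached as far as the arm can. A call with a gripper value outside its range is refused whole. The fingers move at their own pace and stop on an object; "force" is the grip in N (left out, the last holds). Time passes only in rows, so rows that repeat a pose let the fingers close. It gives the time, the measured TCP pose, the force and the opening at its end, in the units of the state.
- arm.sense(): the state, without advancing time (a new reading comes with each control period).
- arm.snapshot(name): name is "scene" or "side" or "wrist"; returns a dict with "img" (400x640x3 uint8, red, green, blue), "range_z" (400x640 float32, m along the optical axis (not along the pixel's ray), 0 where there is no reading), "fx", "fy", "cx", "cy" (pixels), "T" (4x4, takes a point from camera to world coordinates). Camera axes: x right, y up, looking along -z (the intrinsics and any distortion apply to the point x, -y, -z); pixel columns grow to the right and rows downward; lengths in m; the calibration is good to about 2 mm. The wrist camera is an equidistant fisheye: a pixel r from the principal point sees the ray r / f radians off the axis. A picture is of the moment at which its call begins.
- arm.sign_off(): hands the job in, once; it reports no verdict.
The state is a dict: "t": time; "joint_pos": joint angles; "dq": joint speeds; "effort": joint torques, N m; "tcp_pos": TCP position; "eef_rot": TCP orientation; "force": force on the tool from outside, world axes, zero at the start; "torque": the same for the moment, N m; "opening": opening from 0.0 (shut) to 1.0 (fully open).
Only numpy, scipy, OpenCV 4.12 (cv2) and the standard library are available. Lean on these libraries where they do the work, as an engineer would, in place of code of your own. Each camera call takes 0.05 s, during which the arm holds its last target.

TASK

In the cheese ripening room, first take the loaf with the red mark off the tray and lay it flat in the orange crate next to the tray, setting it down gently, not dropping it. Then pick up the loaf with the blue mark and hold it still, mark side up, in the air over the sloping glass of the inspection camera: centred over the glass, its middle at the height of the blue band on the post (100 mm out from the glass), underside parallel to the glass and its long side along the glass's long side. Finish while still holding it there, without letting it touch the camera station, and leave the other cheeses and the jar where they are.

Things in the scene. Friction and masses are not known exactly. Their poses are not given: they have to be found in the camera images.
- reject_center (a point): centre of the reject: pressed cheese loaf, pale yellow, rounded edges, 95 (its x) x 46 (its y) x 42 mm (its z, up), about 0.2 kg, lying flat with its marked face up on the white grid tray; a red disc of 34 mm on top. This point is its centre, 21 mm above its underside
- sample_center (a point): centre of the sample: pressed cheese loaf, pale yellow, rounded edges, 95 (its x) x 46 (its y) x 42 mm (its z, up), about 0.2 kg, lying flat with its marked face up on the white grid tray; a blue disc of 34 mm on top. This point is its centre, 21 mm above its underside
- plain_a_center (a point): centre of an unmarked loaf of the same size on the same tray; to be left alone. The four loaves lie in two rows of two, at least 30 mm apart side by side
- plain_b_center (a point): centre of the other unmarked loaf; to be left alone
- tray: fixed white grid tray, 300 (x) x 220 (y) x 20 mm high, flat top without rim; origin at the centre of its underside
- crate_floor (a point): centre of the inner floor of the fixed orange crate that stands on one side of the tray (left or right), empty and open at the top: 220 (x) x 190 (y) x 60 mm outside, walls and floor 6 mm, so the rim is 54 mm above this point. x and y run along its sides, z up
- station: fixed inspection camera station on the other side of the tray: grey wedge-shaped housing 190 x 180 mm, 25 mm high at its front (towards the robot) and 105 mm at its back, its post reaching 220 mm above the table; origin at the centre of its underside
- glass: the sloping white top plate with a dark glass 70 (x) x 120 mm (y) in a yellow frame; origin at the centre of the glass, 65 mm above the table. z: outward normal, leaning 25 degrees to the robot's side; y: level, along the long side; x: up the slope, away from the robot. A steel post 12 x 14 x 127 mm stands along z at x = 86 mm; its 40 mm blue band is centred 100 mm out from the glass
- show (a point): where the centre of the sample must be held: 100 mm out from the centre of the glass along its normal; same axes as the glass
- wheel_a: loose round cheese, 110 mm across, 50 mm high, on the table near its left edge; to be left alone; origin at the centre of its underside
- wheel_b: the same, near the right edge
- jar: loose glass jar with white cap, 64 mm across, 100 mm high, near the right edge; to be left alone; origin at the centre of its underside
Things that resemble listed ones, but are neither listed nor needed, are in the scene too. What is shaped like the part that bears sample_center but purple is not meant. Leave any pink look-alike of the part that bears reject_center alone.

How it is judged:
On the way, in this order (a step that is already met when the one before it is completed fails the run):
1. the red-marked loaf lies flat in the crate, let go (x of reject_center in the frame of crate_floor between -0.09 and 0.09 m and y of reject_center in the frame of crate_floor between -0.08 and 0.08 m and z of reject_center in the frame of crate_floor below 0.03 m and angle between reject_center's own z axis and vertical below 0.2 rad and contact force between reject and the fingers below 0.1 N and linear speed of reject below 0.02 m/s), for 0.2 s.
2. the blue-marked loaf is held at the show point over the glass in the right attitude (x of sample_center in the frame of show between -0.02 and 0.02 m and y of sample_center in the frame of show between -0.02 and 0.02 m and z of sample_center in the frame of show between -0.02 and 0.02 m and angle between the z axis of sample_center and the z axis of show, either way round below 0.2 rad and angle between the x axis of sample_center and the y axis of show, either way round below 0.2 rad and angle between sample_center's own z axis and vertical below 1 rad and linear speed of sample below 0.02 m/s and contact force between sample and the fingers above 1 N and contact force between sample and station below 0.1 N), for 0.2 s.
At the end, for the whole second after the job is handed in: red loaf flat in the crate, released; blue loaf held still by the fingers, mark up, centre within 20 mm of the show point along each glass axis, parallel to the glass and lengthwise along it within 0.2 rad, not touching the station; other cheeses and jar within 30 mm of their start (all of step 1 and all of step 2 and distance of each of plain_a_center, plain_b_center, wheel_a, wheel_b, jar from where it was at the start of the episode below 0.03 m); the arm keeps its last pose, push and grip.
It fails at once if another cheese or the jar is moved more than 30 mm (distance of any of plain_a_center, plain_b_center, wheel_a, wheel_b, jar from where it was at the start of the episode above 0.03 m).
It fails at once if the red-marked loaf is dropped: it moves at over 0.7 m/s with no finger on it (a fall of about 25 mm) (linear speed of reject above 0.7 m/s and contact force between reject and the fingers below 0.1 N).
It fails at once if the blue-marked loaf touches the camera station (contact force between sample and station above 1 N).
It also fails if it takes over 64 s, if anything falls off the work surface, if the arm or the gripper's body presses on something with over 40 N, if the wrist force passes 120 N, or if a joint passes its speed limit or range.

## Working session

There is one attempt and no reset: what is moved stays moved. The work goes in short steps, Python scripts to look and compute and a tool call to move; the robot and the scene stay as the last step left them, time stands still between calls to the robot, and variables do not carry over. Pictures are saved under pics/ and viewed, and the job is handed in when it is done.

Besides the shell and the picture viewer there is one more tool, called after "Request:" as a command line: name --argument value ..., lists and objects as JSON in quotes. arm_command: Moves the arm, as the interface text tells. Its arguments: {"type":"object","properties":{"moves":{"type":"string"},"force":{"type":"number"}},"required":["moves"]}

```bash
ls; mkdir -p pics; python3 - <<'E'
from bench import arm
import cv2,pickle
print(arm.sense(), arm.tcp_to_grasp)
d={}
for n in ("scene","side"):
    s=arm.snapshot(n); d[n]=s
    cv2.imwrite(f"pics/{n}0.png",s["img"][:,:,::-1]); print(n,s["fx"],s["fy"],s["cx"],s["cy"],s["T"].round(3).tolist(),[k for k in s])
pickle.dump(d,open("s0.pkl","wb"))
E
```

```text
pics
{'t': 0.0, 'joint_pos': array([-1.21006816e+00,  8.79661305e-02,  1.37229428e+00, -1.56010665e-05,
        1.68356874e+00, -1.03103676e-01]), 'dq': array([-9.65888320e-04, -8.45790018e-04, -4.49104961e-05, -1.23032251e-03,
       -7.79736807e-04,  4.72919794e-04]), 'effort': array([-7.60677794e-04, -3.51864159e+01, -3.13277721e+01, -1.85691310e-04,
        1.07449765e-02, -5.65411611e-07]), 'tcp_pos': array([ 0.24587014, -0.49142435,  0.23011272]), 'eef_rot': array([[ 8.94345647e-01,  4.47375925e-01, -8.03888124e-04],
       [ 4.47376596e-01, -8.94343237e-01,  2.08708376e-03],
       [ 2.14759119e-04, -2.22621500e-03, -9.99997499e-01]]), 'force': array([-0.4652524 ,  0.42598814,  0.09459646]), 'torque': array([-0.02704711,  0.00295541, -0.00471837]), 'opening': 1.0013470057410714} 0.0187
scene 382.5334877929519 382.5334877929519 319.02991385643327 201.1768255136189 [[0.804, -0.451, 0.387, 1.044], [0.594, 0.612, -0.522, -0.756], [-0.001, 0.65, 0.76, 1.202], [0.0, 0.0, 0.0, 1.0]] ['img', 'range_z', 'fx', 'fy', 'cx', 'cy', 'T']
side 426.31529427621814 426.31529427621814 322.35095575949606 193.37850918460202 [[-0.825, 0.412, -0.386, -0.093], [-0.565, -0.606, 0.561, 0.869], [-0.002, 0.681, 0.733, 1.276], [0.0, 0.0, 0.0, 1.0]] ['img', 'range_z', 'fx', 'fy', 'cx', 'cy', 'T']
```

View pics/scene0.png

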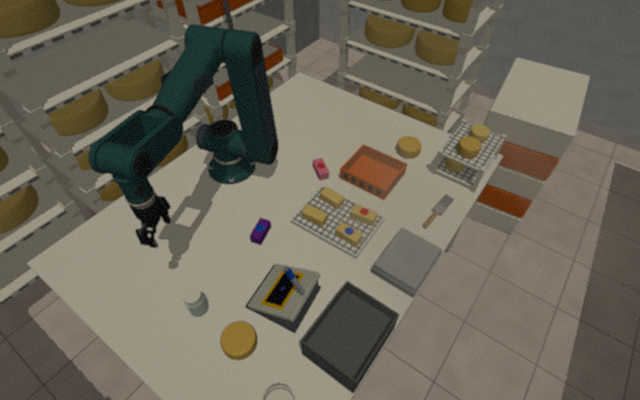

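View pics/side0.png

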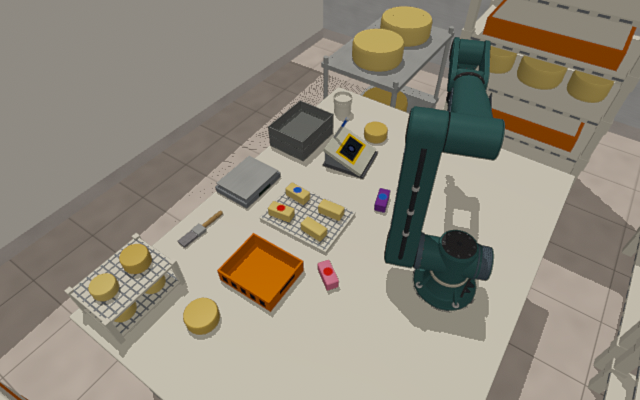

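The scene view shows the red loaf at about (364,213) and the blue loaf at (349,234), both in the far row. The crate is at (374,172), the station at (284,293), and the purple and pink decoys lie near the robot. Next I'll measure positions.

```bash
cat > h.py <<'E'
import numpy as np,cv2,pickle
def ray(s,u,v):
    d=np.stack([(u-s["cx"])/s["fx"],-(v-s["cy"])/s["fy"],-np.ones_like(u,dtype=float)],-1)
    return s["T"][:3,3],d@s["T"][:3,:3].T
def plane(s,u,v,z):
    o,d=ray(s,np.asarray(u,float),np.asarray(v,float)); return o+d*((z-o[2])/d[...,2])[...,None]
def cloud(s):
    v,u=np.mgrid[:400,:640].astype(float); o,d=ray(s,u,v); return o+d*s["range_z"][...,None]
def hsv(s): return cv2.cvtColor(s["img"],cv2.COLOR_RGB2HSV)
E
python3 - <<'E'
from h import *
d=pickle.load(open("s0.pkl","rb"))
for n,s in d.items():
    P=cloud(s);H=hsv(s);h,sa,va=[H[...,i].astype(int) for i in range(3)]
    def comps(m,amin,name,z=None):
        k,l,st,c=cv2.connectedComponentsWithStats(m.astype(np.uint8))
        for i in range(1,k):
            if st[i,4]<amin: continue
            q=np.median(P[l==i],0)
            zz=q[2] if z is None else z
            print(n,name,c[i].round(1),st[i,4],"med",q.round(3),"plane",plane(s,*c[i],zz).round(4), H[l==i].mean(0).astype(int))
    box=(P[...,0]>0.2)&(P[...,0]<0.9)&(abs(P[...,1])<0.6)
    comps(((h<6)|(h>174))&(sa>150)&box,15,"red",.062)
    comps((h>100)&(h<125)&(sa>120)&box,15,"blue",.062)
    comps((h>15)&(h<32)&(sa>70)&box&(P[...,2]>.05)&(P[...,2]<.075),40,"loaf",.062)
    comps((h>5)&(h<15)&(sa>150)&box,100,"orange")
    comps((h>20)&(h<32)&(sa>200)&box,30,"yellow")
E
```

```text
scene red [320.2 165.2] 30 med [0.336 0.208 0.043] plane [0.3481 0.1934 0.062 ] [ 30 184 137]
scene red [363.9 211.4] 22 med [0.633 0.09  0.062] plane [0.6332 0.0888 0.062 ] [  3 166 135]
scene blue [259.6 227.6] 52 med [ 0.351 -0.196  0.042] plane [ 0.3633 -0.2059  0.062 ] [112 206 113]
scene blue [348.7 230.7] 26 med [ 0.637 -0.024  0.062] plane [ 0.6368 -0.0223  0.062 ] [112 138 117]
scene blue [289.  274.6] 72 med [ 0.629 -0.343  0.191] plane [ 0.5761 -0.2937  0.062 ] [110 216  76]
scene blue [282.1 288.2] 52 med [ 0.592 -0.347  0.065] plane [ 0.59   -0.3464  0.062 ] [113 200  27]
scene loaf [410.2 143.8] 119 med [0.588 0.555 0.052] plane [0.5922 0.5446 0.062 ] [ 20 148 139]
scene loaf [453.8 163.8] 98 med [0.803 0.536 0.064] plane [0.8033 0.5391 0.062 ] [ 21 128  90]
scene loaf [331.8 195.8] 239 med [0.489 0.081 0.061] plane [0.4883 0.0809 0.062 ] [ 21 126 139]
scene loaf [315.  213.6] 263 med [ 0.489 -0.031  0.061] plane [ 0.4886 -0.0312  0.062 ] [ 21 135 139]
scene loaf [364.1 213.4] 208 med [0.644 0.079 0.061] plane [0.6388 0.0808 0.062 ] [ 21 117 137]
scene loaf [349.4 233.2
[... 1444 characters left out ...]
52 0.062 ] [ 22 123 177]
side loaf [313.5 226.5] 289 med [0.48  0.093 0.061] plane [0.4795 0.0929 0.062 ] [ 22 121 181]
side loaf [260.3 284.2] 185 med [0.456 0.417 0.061] plane [0.4847 0.385  0.062 ] [ 16 255 186]
side loaf [157.3 283.9] 82 med [0.762 0.574 0.062] plane [0.762  0.5729 0.062 ] [ 22 137 121]
side loaf [200.5 311.7] 468 med [0.58  0.563 0.052] plane [0.5752 0.5639 0.062 ] [ 22 134 192]
side orange [256.7 253.8] 928 med [0.629 0.249 0.028] plane [0.5905 0.2846 0.0285] [ 13 252 124]
side orange [265.2 289.2] 570 med [0.426 0.419 0.031] plane [0.4741 0.3781 0.0309] [ 13 241 104]
side yellow [350.3 148.6] 188 med [ 0.592 -0.34   0.065] plane [ 0.5927 -0.3425  0.065 ] [ 23 249 163]
```

```bash
python3 - <<'E'
from h import *
d=pickle.load(open("s0.pkl","rb"))
C={k:[] for k in ("red","blue","pa","pb","rim","glass","frame")}
ctr=dict(red=(.636,.089),blue=(.639,-.022),pa=(.484,.086),pb=(.484,-.026))
for n,s in d.items():
    P=cloud(s);H=hsv(s);h,sa,va=[H[...,i].astype(int) for i in range(3)]
    for k,c in ctr.items():
        m=(P[...,2]>.052)&(P[...,2]<.072)&(np.hypot(P[...,0]-c[0],P[...,1]-c[1])<.062)
        C[k].append(P[m])
        r=cv2.minAreaRect((P[m][:,:2]*1000).astype(np.float32)); print(n,k,r,m.sum())
    m=(h>5)&(h<19)&(sa>130)&(P[...,2]>.053)&(P[...,2]<.07)&(abs(P[...,1]-.33)<.16)&(abs(P[...,0]-.52)<.2)
    C["rim"].append(P[m])
    m=(h>19)&(h<32)&(sa>190)&(np.hypot(P[...,0]-.59,P[...,1]+.345)<.1)&(P[...,2]>.02); C["frame"].append(P[m])
    print(n,"frame",P[m].mean(0))
for k,v in C.items():
    if v:
        v=np.vstack(v) ; r=cv2.minAreaRect((v[:,:2]*1000).astype(np.float32)); print(k,len(v),v.mean(0).round(4),r)
        if k=="frame":
            m=v.mean(0);u,ss,vt=np.linalg.svd(v-m);print(vt)
E
```

```text
scene red ((636.3477783203125, 87.02116394042969), (92.86344909667969, 50.28568649291992), 8.315129280090332) 257
scene blue ((641.0442504882812, -23.20477294921875), (48.67797088623047, 94.4760971069336), 85.68302917480469) 284
scene pa ((485.95526123046875, 85.44406127929688), (48.875999450683594, 94.43898010253906), 84.54022216796875) 229
scene pb ((483.96240234375, -28.782148361206055), (97.43865203857422, 48.97027587890625), 2.3975446224212646) 253
scene frame [ 0.59335357 -0.36287108  0.06385928]
side red ((633.5606079101562, 90.52128601074219), (97.82281494140625, 49.51776885986328), 5.737468719482422) 256
side blue ((637.6436767578125, -19.19379997253418), (50.229007720947266, 96.11429595947266), 86.1867904663086) 232
side pa ((483.53594970703125, 88.66793823242188), (49.022125244140625, 100.78730010986328), 85.14791107177734) 279
side pb ((480.9349060058594, -22.47553062438965), (95.39466094970703, 50.0942497253418), 4.627919673919678) 255
side frame [ 0.5931698  -0.34272036  0.0647704 ]
red 513 [0.6338 0.0884 0.0612] ((633.5924682617188, 88.42900848388672), (97.73408508300781, 54.015846252441406), 7.971609115600586)
blue 516 [ 0.6395 -0.022   0.0608] ((638.977783203125, -21.27298355102539), (53.72301483154297, 98.22300720214844), 87.19866943359375)
pa 508 [0.4838 0.0874 0.0611] ((483.409423828125, 87.17808532714844), (52.01253890991211, 100.78730010986328), 85.14791107177734)
pb 508 [ 0.4833 -0.0258  0.0609] ((482.3188781738281, -26.98404312133789), (98.4531021118164, 56.576019287109375), 7.922955513000488)
rim 792 [0.528  0.3291 0.059 ] ((532.462890625, 326.65313720703125), (224.38262939453125, 197.04559326171875), 0.8960676789283752)
frame 476 [ 0.5933 -0.3547  0.0642] ((592.26611328125, -346.02587890625), (84.92019653320312, 145.0175323486328), 8.533341407775879)
[[ 0.15279849 -0.98825495 -0.00218268]
 [ 0.89282518  0.13709611  0.4290313 ]
 [-0.42369308 -0.06750409  0.90328698]]
```

Request:
arm_command --moves "0.085 0.19 0.29 0 0 0 -0.17; 0.085 0.19 0.29 0 0 0 -0.17; 0.085 0.19 0.29 0 0 0 -0.17; 0.085 0.19 0.29 0 0 0 -0.17; 0.085 0.19 0.29 0 0 0 -0.17; 0.085 0.19 0.29 0 0 0 -0.17; 0.085 0.19 0.29 0 0 0 -0.17; 0.085 0.19 0.29 0 0 0 -0.17; 0.085 0.388 0.58 0 0 0 -0.342; 0.085 0.388 0.58 0 0 0 -0.342; 0.085 0.388 0.58 0 0 0 -0.342; 0.085 0.388 0.58 0 0 0 -0.342; 0.085 0.388 0.58 0 0 0 -0.342; 0.085 0.388 0.58 0 0 0 -0.342; 0.085 0.388 0.58 0 0 0 -0.342; 0.085 0.388 0.58 0 0 0 -0.342; 0.085 0.388 0.58 0 0 0 -0.342; 0.085 0.388 0.58 0 0 0 -0.342; 0.085 0.388 0.58 0 0 0 -0.342; 0.085 0.388 0.58 0 0 0 -0.342" --force 40

```text
t: 1.77
tcp_pos: [0.6336, 0.0879, 0.2304]
eef_rot: [[0.993, 0.122, -0.002], [0.122, -0.993, -0.001], [-0.002, 0.001, -1.0]]
force: [-0.6, -0.8, 0.3]
opening: 0.994
```

```bash
python3 - <<'E'
from bench import arm
import cv2,numpy as np
s=arm.snapshot("wrist");cv2.imwrite("pics/w1.png",s["img"][:,:,::-1])
r=arm.sense();print(r["t"],r["tcp_pos"],r["eef_rot"].round(4).tolist(),r["joint_pos"].round(3),r["force"])
E
```

```text
1.8167 [0.633546   0.08720263 0.23102582] [[0.9927, 0.1207, -0.001], [0.1207, -0.9927, -0.0007], [-0.0011, 0.0006, -1.0]] [ 4.900e-02  2.900e-01  1.135e+00 -1.000e-03  1.718e+00  1.498e+00] [-0.22013934  0.67880321  0.32955978]
```

View pics/w1.png

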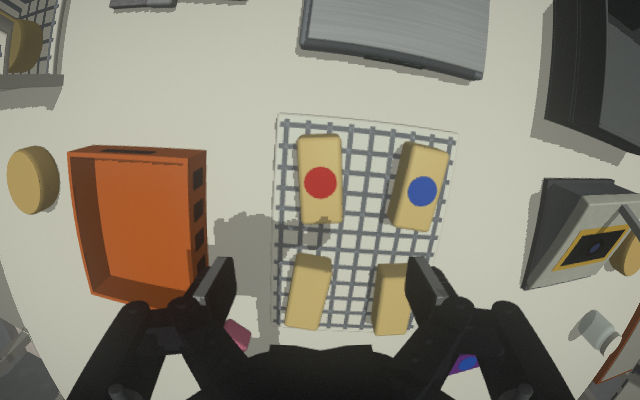

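The wrist view shows the red disc at (320,183), the blue disc at (422,191) and the crate at the left. I'll use it to refine the loaf centres and yaws.

```bash
cat >> h.py <<'E'
def wplane(s,u,v,z):
    x=(np.asarray(u,float)-s["cx"]);y=(np.asarray(v,float)-s["cy"]);r=np.hypot(x,y)+1e-9;th=r/s["fx"]
    d=np.stack([np.sin(th)*x/r,-np.sin(th)*y/r,-np.cos(th)],-1)@s["T"][:3,:3].T
    o=s["T"][:3,3]; return o+d*((z-o[2])/d[...,2])[...,None]
E
python3 - <<'E'
from h import *
from bench import arm
s=arm.snapshot("wrist");H=hsv(s);h,sa,va=[H[...,i].astype(int) for i in range(3)]
def comps(m,amin,name,z):
    k,l,st,c=cv2.connectedComponentsWithStats(m.astype(np.uint8))
    for i in range(1,k):
        if st[i,4]<amin: continue
        v,u=np.where(l==i); p=wplane(s,u,v,z)[:,:2]*1000
        print(name,c[i].round(),st[i,4],"ctr",wplane(s,*c[i],z).round(4),cv2.minAreaRect(p.astype(np.float32)))
comps(((h<6)|(h>174))&(sa>150),200,"red",.062)
comps((h>100)&(h<125)&(sa>120),200,"blue",.062)
m=(h>15)&(h<32)&(sa>80)&(va>150); m[:,:270]=0;m[:,460:]=0
m=m|((((h<6)|(h>174)|((h>100)&(h<125)))&(sa>120))&(np.arange(640)>270)&(np.arange(640)<460))
comps(m,800,"loaf",.060)
comps((h>5)&(h<15)&(sa>150),1000,"crate",.06)
E
```

```text
red [319. 182.] 776 ctr [0.6346 0.0874 0.062 ] ((634.42919921875, 87.37592315673828), (32.22390365600586, 32.28048324584961), 52.22901153564453)
blue [421. 191.] 624 ctr [ 0.6391 -0.0234  0.062 ] ((638.7366943359375, -23.487873077392578), (31.866004943847656, 30.399717330932617), 13.00465202331543)
loaf [319. 178.] 3390 ctr [0.6382 0.0879 0.06  ] ((635.203369140625, 87.4193344116211), (92.7304916381836, 43.55930709838867), 9.149460792541504)
loaf [420. 187.] 2201 ctr [ 0.6425 -0.0224  0.06  ] ((639.5244750976562, -23.683698654174805), (43.07489776611328, 93.19171905517578), 86.9085464477539)
loaf [307. 297.] 2106 ctr [0.4884 0.0856 0.06  ] ((484.5013427734375, 85.80789947509766), (43.34109115600586, 93.37789916992188), 85.47828674316406)
loaf [393. 308.] 1562 ctr [ 0.4827 -0.0251  0.06  ] ((482.912353515625, -27.865680694580078), (93.73115539550781, 42.31117630004883), 6.120955467224121)
crate [139. 226.] 15930 ctr [0.5543 0.3042 0.06  ] ((535.1132202148438, 316.4283447265625), (223.22317504882812, 211.90896606445312), 1.3094677925109863)
```

Request:
arm_command --moves "0.085 0.001 0 -0.03 0 0 0.02; 0.085 0.001 0 -0.06 0 0 0.02; 0.085 0.001 0 -0.09 0 0 0.02; 0.085 0.001 0 -0.12 0 0 0.02; 0.085 0.001 0 -0.14 0 0 0.02; 0.085 0.001 0 -0.16 0 0 0.02; 0.085 0.001 0 -0.175 0 0 0.02; 0.085 0.001 0 -0.19 0 0 0.02; 0.085 0.001 0 -0.2 0 0 0.02; 0.085 0.001 0 -0.204 0 0 0.02; 0.085 0.001 0 -0.204 0 0 0.02; 0.085 0.001 0 -0.204 0 0 0.02; 0.085 0.001 0 -0.204 0 0 0.02"

```text
t: 2.95
tcp_pos: [0.636, 0.0879, 0.029]
eef_rot: [[0.99, 0.141, 0.003], [0.141, -0.99, 0.0], [0.003, 0.0, -1.0]]
force: [0.8, -0.6, -0.6]
opening: 0.997
```

Request:
arm_command --moves "0.03 0 0 0 0 0 0; 0.03 0 0 0 0 0 0; 0.03 0 0 0 0 0 0; 0.03 0 0 0 0 0 0; 0.03 0 0 0 0 0 0; 0.03 0 0 0 0 0 0; 0.03 0 0 0 0 0 0; 0.03 0 0 0 0 0 0"

```text
t: 3.62
tcp_pos: [0.6356, 0.0883, 0.0281]
eef_rot: [[0.99, 0.141, 0.001], [0.141, -0.99, 0.0], [0.001, 0.0, -1.0]]
force: [-0.1, 1.0, 3.9]
opening: 0.531
```

Request:
arm_command --moves "0.03 0 0 0.005 0 0 0; 0.03 0 0 0.015 0 0 0; 0.03 0 0 0.035 0 0 0; 0.03 0 0 0.06 0 0 0; 0.03 0 0 0.085 0 0 0; 0.03 0 0 0.11 0 0 0; 0.03 0 0 0.12 0 0 0; 0.03 0 0 0.12 0 0 0; 0.03 0 0 0.12 0 0 0"

```text
t: 4.37
tcp_pos: [0.6348, 0.088, 0.1469]
eef_rot: [[0.99, 0.141, -0.0], [0.141, -0.99, -0.0], [-0.0, 0.0, -1.0]]
force: [-0.6, 1.0, -1.9]
opening: 0.532
```

```bash
python3 - <<'E'
from bench import arm
import cv2,numpy as np
s=arm.snapshot("wrist");cv2.imwrite("pics/w2.png",s["img"][:,:,::-1])
r=arm.sense();print(r["t"],r["tcp_pos"],r["force"],r["opening"])
E
```

```text
4.4167 [0.63401656 0.08797385 0.14529437] [-0.21398966  0.60189397 -2.46138012] 0.5271930625144015
```

View pics/w2.png

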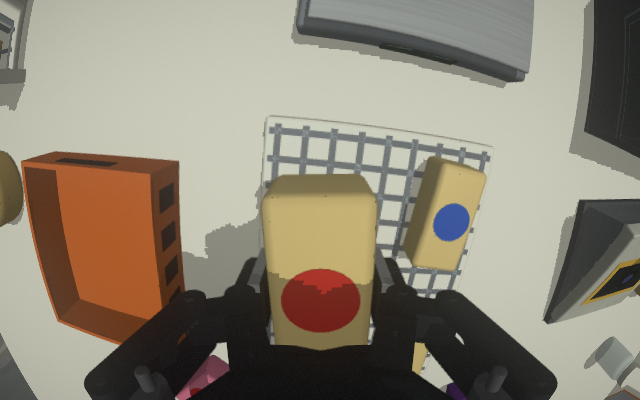

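The loaf is held straight, with the red disc at (320,300). I'll carry it to the crate.

Request:
arm_command --moves "0.03 -0.006 0.015 0 0 0 0; 0.03 -0.017 0.04 0 0 0 0; 0.03 -0.03 0.07 0 0 0 0; 0.03 -0.043 0.1 0 0 0 -0.03; 0.03 -0.056 0.13 0 0 0 -0.05; 0.03 -0.069 0.16 0 0 0 -0.07; 0.03 -0.082 0.19 0 0 0 -0.1; 0.03 -0.092 0.215 0 0 0 -0.12; 0.03 -0.1 0.23 0 0 0 -0.12; 0.03 -0.103 0.239 0 0 0 -0.12; 0.03 -0.103 0.239 0 0 0 -0.12; 0.03 -0.103 0.239 0 0 0 -0.12; 0.03 -0.103 0.239 0 0 0 -0.12"

```text
t: 5.5
tcp_pos: [0.5322, 0.326, 0.1465]
eef_rot: [[1.0, 0.021, -0.001], [0.021, -1.0, -0.001], [-0.001, 0.001, -1.0]]
force: [0.4, 0.1, -1.7]
opening: 0.537
```

Request:
arm_command --moves "0.03 0 0 -0.02 0 0 0; 0.03 0 0 -0.04 0 0 0; 0.03 0 0 -0.06 0 0 0; 0.03 0 0 -0.08 0 0 0; 0.03 0 0 -0.095 0 0 0; 0.03 0 0 -0.108 0 0 0; 0.03 0 0 -0.116 0 0 0; 0.03 0 0 -0.122 0 0 0; 0.03 0 0 -0.127 0 0 0; 0.03 0 0 -0.13 0 0 0; 0.03 0 0 -0.13 0 0 0; 0.03 0 0 -0.13 0 0 0; 0.03 0 0 -0.13 0 0 0"

```text
t: 6.58
tcp_pos: [0.5326, 0.3274, 0.0183]
eef_rot: [[1.0, 0.022, 0.002], [0.022, -1.0, 0.001], [0.002, -0.001, -1.0]]
force: [0.3, -0.8, -2.3]
opening: 0.537
```

Request:
arm_command --moves "0.03 0 0 -0.001 0 0 0; 0.03 0 0 -0.002 0 0 0; 0.03 0 0 -0.003 0 0 0; 0.03 0 0 -0.004 0 0 0; 0.03 0 0 -0.004 0 0 0; 0.03 0 0 -0.004 0 0 0"

```text
t: 7.08
tcp_pos: [0.5322, 0.3272, 0.0141]
eef_rot: [[1.0, 0.022, 0.001], [0.022, -1.0, 0.0], [0.001, -0.0, -1.0]]
force: [-1.2, -1.3, 2.4]
opening: 0.53
```

Force sign flipped from −2 to +2.4 N, so the loaf is on the floor. Release and retreat.

Request:
arm_command --moves "0.055 0 0 0 0 0 0; 0.065 0 0 0 0 0 0; 0.085 0 0 0 0 0 0; 0.085 0 0 0 0 0 0; 0.085 0 0 0 0 0 0; 0.085 0 0 0 0 0 0; 0.085 0 0 0.02 0 0 0; 0.085 0 0 0.05 0 0 0; 0.085 0 0 0.09 0 0 0; 0.085 0 0 0.13 0 0 0; 0.085 0 0 0.17 0 0 0; 0.085 0 0 0.2 0 0 0; 0.085 0 0 0.216 0 0 0; 0.085 0 0 0.216 0 0 0; 0.085 0 0 0.216 0 0 0"

```text
t: 8.33
tcp_pos: [0.5324, 0.3273, 0.2302]
eef_rot: [[1.0, 0.022, 0.002], [0.022, -1.0, 0.001], [0.002, -0.001, -1.0]]
force: [1.0, 0.9, 0.2]
opening: 0.996
```

```bash
python3 - <<'E'
from bench import arm
from h import *
for n in("wrist","scene"):
    s=arm.snapshot(n);cv2.imwrite(f"pics/{n}3.png",s["img"][:,:,::-1])
r=arm.sense();print(r["t"],r["tcp_pos"],r["force"],r["opening"])
E
```

```text
8.4333 [0.53119886 0.32665568 0.22659841] [-0.36005664 -1.02468268 -0.65306773] 1.0005526662833888
```

View pics/wrist3.png

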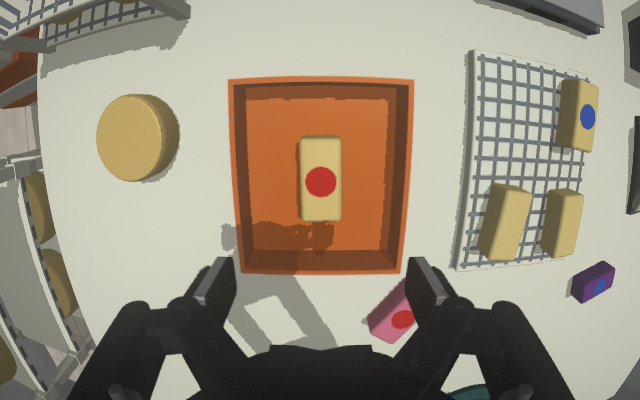

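The red loaf lies flat and centred in the crate, with its disc at (320,181). Now the blue one.

Request:
arm_command --moves "0.085 0.107 -0.351 0 0 0 -0.083; 0.085 0.107 -0.351 0 0 0 -0.083; 0.085 0.107 -0.351 0 0 0 -0.083; 0.085 0.107 -0.351 0 0 0 -0.083; 0.085 0.107 -0.351 0 0 0 -0.083; 0.085 0.107 -0.351 0 0 0 -0.083; 0.085 0.107 -0.351 0 0 0 -0.083; 0.085 0.107 -0.351 0 0 0 -0.083; 0.085 0.107 -0.351 0 0 0 -0.083; 0.085 0.107 -0.351 0 0 0 -0.083; 0.085 0.107 -0.351 0 0 0 -0.083; 0.085 0.107 -0.351 0 0 0 -0.083; 0.085 0.107 -0.351 0 0 0 -0.083; 0.085 0.107 -0.351 0 0 0 -0.083"

```text
t: 9.6
tcp_pos: [0.6386, -0.0223, 0.2288]
eef_rot: [[0.998, -0.059, -0.001], [-0.059, -0.998, 0.0], [-0.001, -0.0, -1.0]]
force: [0.1, 0.9, 0.1]
opening: 0.991
```

```bash
python3 - <<'E'
from h import *
from bench import arm
s=arm.snapshot("wrist");H=hsv(s);h,sa,va=[H[...,i].astype(int) for i in range(3)]
cv2.imwrite("pics/w4.png",s["img"][:,:,::-1])
k,l,st,c=cv2.connectedComponentsWithStats(((h>100)&(h<125)&(sa>120)).astype(np.uint8))
for i in range(1,k):
    if st[i,4]>200: print("blue",c[i].round(),wplane(s,*c[i],.062).round(4))
m=((h>15)&(h<32)&(sa>80)&(va>150))|((h>100)&(h<125)&(sa>120))
k,l,st,c=cv2.connectedComponentsWithStats(m.astype(np.uint8))
for i in range(1,k):
    if st[i,4]>800:
        v,u=np.where(l==i);print(c[i].round(),cv2.minAreaRect((wplane(s,u,v,.06)[:,:2]*1000).astype(np.float32)))
r=arm.sense();print(r["t"],r["tcp_pos"],r["joint_pos"])
E
```

```text
blue [321. 183.] [ 0.6392 -0.023   0.062 ]
[321. 180.] ((639.95068359375, -23.358327865600586), (43.700016021728516, 91.9874496459961), 87.04747009277344)
[331. 303.] ((483.2900695800781, -27.515480041503906), (93.26753234863281, 43.527122497558594), 5.69228982925415)
9.65 [ 0.63872635 -0.02229361  0.2291813 ] [-1.23623163e-01  2.88444604e-01  1.14058019e+00  1.14840033e-04
  1.71298841e+00  1.50614381e+00]
```

View pics/w4.png

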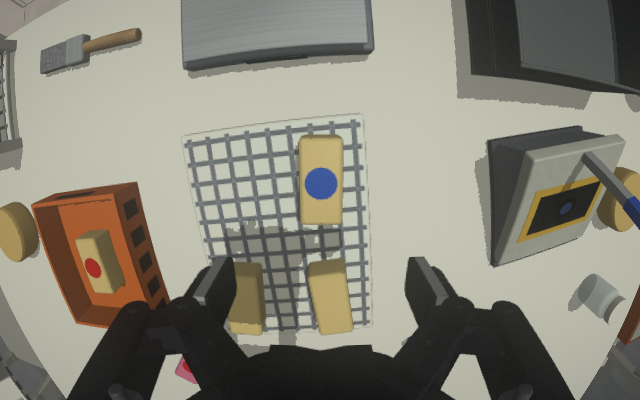

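The blue disc is at (321,183), straight between the jaws. Descend and grip.

Request:
arm_command --moves "0.085 0.001 -0.001 -0.03 0 0 0; 0.085 0.001 -0.001 -0.06 0 0 0; 0.085 0.001 -0.001 -0.09 0 0 0; 0.085 0.001 -0.001 -0.12 0 0 0; 0.085 0.001 -0.001 -0.14 0 0 0; 0.085 0.001 -0.001 -0.16 0 0 0; 0.085 0.001 -0.001 -0.175 0 0 0; 0.085 0.001 -0.001 -0.188 0 0 0; 0.085 0.001 -0.001 -0.197 0 0 0; 0.085 0.001 -0.001 -0.202 0 0 0; 0.085 0.001 -0.001 -0.202 0 0 0; 0.085 0.001 -0.001 -0.202 0 0 0; 0.085 0.001 -0.001 -0.202 0 0 0"

```text
t: 10.73
tcp_pos: [0.641, -0.025, 0.0288]
eef_rot: [[0.998, -0.061, 0.003], [-0.061, -0.998, -0.0], [0.003, 0.0, -1.0]]
force: [0.7, 0.4, 0.2]
opening: 0.995
```

Request:
arm_command --moves "0.03 0 0 0 0 0 0; 0.03 0 0 0 0 0 0; 0.03 0 0 0 0 0 0; 0.03 0 0 0 0 0 0; 0.03 0 0 0 0 0 0; 0.03 0 0 0 0 0 0; 0.03 0 0 0 0 0 0; 0.03 0 0 0 0 0 0; 0.03 0 0 0 0 0 0; 0.03 0 0 0.005 0 0 0; 0.03 0 0 0.02 0 0 0; 0.03 0 0 0.05 0 0 0; 0.03 0 0 0.085 0 0 0; 0.03 0 0 0.12 0 0 0; 0.03 0 0 0.16 0 0 0; 0.03 0 0 0.2 0 0 0; 0.03 0 0 0.22 0 0 0; 0.03 0 0 0.222 0 0 0; 0.03 0 0 0.222 0 0 0; 0.03 0 0 0.222 0 0 0" --force 50

```text
t: 12.4
tcp_pos: [0.639, -0.0248, 0.2461]
eef_rot: [[0.998, -0.061, -0.005], [-0.061, -0.998, 0.0], [-0.005, -0.0, -1.0]]
force: [-0.2, -0.2, -2.1]
opening: 0.534
```

```bash
python3 - <<'E'
from h import *
from bench import arm
from scipy.spatial.transform import Rotation as Ro
d=pickle.load(open("s0.pkl","rb"))
n=np.array([-np.sin(np.radians(25)),0,np.cos(np.radians(25))])
for k,s in d.items():
    H=hsv(s);h,sa,va=[H[...,i].astype(int) for i in range(3)];P=cloud(s)
    m=(h>19)&(h<32)&(sa>190)&(np.hypot(P[...,0]-.59,P[...,1]+.345)<.1)&(P[...,2]>.02)
    v,u=np.where(m); o,r=ray(s,u.astype(float),v.astype(float))
    yaw=np.radians(8.7);g0=np.array([.592,-.345,.065])
    for it in range(3):
        R=Ro.from_euler('z',yaw).as_matrix()@Ro.from_euler('y',-25,degrees=True).as_matrix()
        t=((g0-o)@R[:,2])/(r@R[:,2]);p=o+r*t[:,None]
        q=(p-g0)@R[:,:2]; rc=cv2.minAreaRect((q*1000).astype(np.float32))
        a=rc[2]; a=a-90 if a>45 else a
        yaw+=np.radians(a)*.9
        g=g0+R[:,:2]@np.array(rc[0])/1000; g0=g+0; 
        # keep glass at z=.065
        g0=g0
    print(k,g0,np.degrees(yaw),rc)
E
```

```text
scene [ 0.59110809 -0.3467738   0.06446391] 8.331648728996514 ((0.001346588134765625, 0.00957489013671875), (139.8248291015625, 88.91730499267578), 89.98029327392578)
side [ 0.59267966 -0.3454087   0.06528445] 8.821998383570461 ((-6.103515625e-05, -0.00023651123046875), (89.10675811767578, 138.69784545898438), 0.0026705292984843254)
```

```bash
cat > tgt.py <<'E'
from h import *
from bench import arm
from scipy.spatial.transform import Rotation as Ro
G=np.array([.592,-.346,.065]);RG=(Ro.from_euler('z',8.6,degrees=True)*Ro.from_euler('y',-25,degrees=True)).as_matrix()
RT=np.c_[RG[:,1],RG[:,0],-RG[:,2]]
def show():
    s=arm.sense();R=s["eef_rot"];p=s["tcp_pos"]
    print(s["t"],p.round(4),s["joint_pos"].round(3),s["force"].round(1),s["opening"])
    print("rotvec",Ro.from_matrix(RT@R.T).as_rotvec().round(4))
    for h in (.15,.087): print(h,"shift",(G+h*RG[:,2]-p).round(4))
    c=p-.013*R[:,2]; print("loaf in glass",(RG.T@(c-G)).round(4))
E
python3 -c "
import tgt;tgt.show()
print(tgt.Ro.from_matrix(tgt.RT).as_matrix().round(3))"
```

```text
12.4 [ 0.639  -0.0248  0.2461] [-0.127  0.291  1.104 -0.     1.752  1.505] [-0.2 -0.2 -2.1] 0.5343932389243418
rotvec [-0.3325 -0.3724  1.7516]
0.15 shift [-0.1097 -0.3306 -0.0451]
0.087 shift [-0.0834 -0.3267 -0.1022]
loaf in glass [0.1677 0.3105 0.1359]
[[-0.15   0.896  0.418]
 [ 0.989  0.136  0.063]
 [ 0.     0.423 -0.906]]
```

Request:
arm_command --moves "0.03 -0.01 -0.01 0.01 0 0 0.1; 0.03 -0.02 -0.02 0.02 0 0 0.2; 0.03 -0.03 -0.03 0.03 0 0 0.3; 0.03 -0.04 -0.04 0.04 0 0 0.4; 0.03 -0.055 -0.05 0.045 0 0 0.5; 0.03 -0.07 -0.06 0.05 0 0 0.6; 0.03 -0.085 -0.07 0.05 0 0 0.7; 0.03 -0.1 -0.08 0.05 0 0 0.8; 0.03 -0.115 -0.09 0.05 0 0 0.9; 0.03 -0.13 -0.1 0.05 0 0 1.0; 0.03 -0.14 -0.115 0.05 0 0 1.1; 0.03 -0.15 -0.13 0.05 0 0 1.2; 0.03 -0.16 -0.14 0.05 0 0 1.3; 0.03 -0.17 -0.15 0.05 0 0 1.4; 0.03 -0.18 -0.16 0.05 0 0 1.5; 0.03 -0.185 -0.17 0.05 0 0 1.6; 0.03 -0.19 -0.175 0.05 0 0 1.7; 0.03 -0.19 -0.175 0.05 0 0 1.78; 0.03 -0.19 -0.175 0.05 0 0 1.78; 0.03 -0.19 -0.175 0.05 0 0 1.78"

```text
t: 14.07
tcp_pos: [0.4493, -0.1995, 0.2963]
eef_rot: [[-0.145, 0.989, -0.005], [0.989, 0.145, 0.003], [0.004, -0.004, -1.0]]
force: [0.1, 0.6, -2.1]
opening: 0.533
```

```bash
python3 -c "
import tgt;tgt.show()"
```

```text
14.0667 [ 0.4493 -0.1995  0.2963] [-0.533 -0.043  1.376  0.     1.814 -0.679] [ 0.1  0.6 -2.1] 0.5326245110667392
rotvec [ 0.0614 -0.4364  0.0036]
0.15 shift [ 0.0801 -0.1559 -0.0953]
0.087 shift [ 0.1064 -0.152  -0.1524]
loaf in glass [-0.0048  0.1661  0.2717]
```

Request:
arm_command --moves "0.03 0.003 -0.008 -0.003 0.003 -0.022 0; 0.03 0.009 -0.022 -0.008 0.009 -0.065 0; 0.03 0.016 -0.04 -0.015 0.018 -0.12 0; 0.03 0.024 -0.06 -0.022 0.026 -0.18 0; 0.03 0.032 -0.08 -0.03 0.034 -0.24 0; 0.03 0.04 -0.1 -0.037 0.042 -0.3 0; 0.03 0.048 -0.12 -0.045 0.05 -0.35 0; 0.03 0.055 -0.138 -0.052 0.056 -0.4 0; 0.03 0.06 -0.15 -0.057 0.06 -0.425 0; 0.03 0.063 -0.158 -0.059 0.061 -0.436 0.004; 0.03 0.063 -0.158 -0.059 0.061 -0.436 0.004; 0.03 0.063 -0.158 -0.059 0.061 -0.436 0.004; 0.03 0.063 -0.158 -0.059 0.061 -0.436 0.004; 0.03 0.063 -0.158 -0.059 0.061 -0.436 0.004"

```text
t: 15.23
tcp_pos: [0.5135, -0.3572, 0.2414]
eef_rot: [[-0.152, 0.893, 0.423], [0.988, 0.14, 0.059], [-0.006, 0.427, -0.904]]
force: [0.4, 0.1, -2.3]
opening: 0.534
```

```bash
python3 -c "
import tgt;tgt.show()
from h import *
for n in('wrist','scene','side'):
    s=tgt.arm.snapshot(n);cv2.imwrite(f'pics/{n}5.png',s['img'][:,:,::-1])
"
```

```text
15.2333 [ 0.5135 -0.3572  0.2414] [-0.892  0.053  1.449  0.38   1.414 -1.063] [ 0.4  0.1 -2.3] 0.533774217659936
rotvec [ 0.0051  0.0055 -0.0021]
0.15 shift [ 0.0158  0.0017 -0.0405]
0.087 shift [ 0.0421  0.0057 -0.0976]
loaf in glass [0.0027 0.0007 0.2064]
```

View pics/wrist5.png

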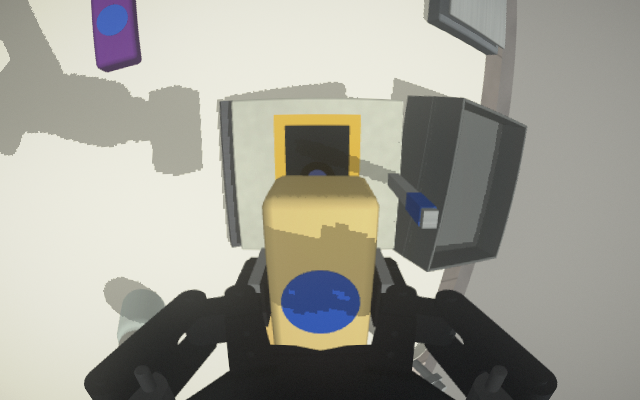

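View pics/scene5.png

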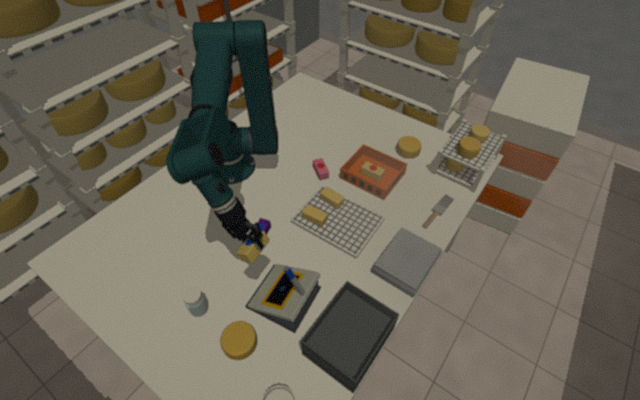

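The wrist view shows the loaf lined up with the frame, glass frame at (318,145) and post at (425,215) clear to the side. I'll lower it along the glass normal.

Request:
arm_command --moves "0.03 0.003 0 -0.006 0 0 0; 0.03 0.007 0.001 -0.016 0.002 0.002 0; 0.03 0.012 0.002 -0.028 0.004 0.004 0; 0.03 0.017 0.002 -0.04 0.004 0.004 0; 0.03 0.022 0.003 -0.052 0.004 0.004 0; 0.03 0.028 0.004 -0.064 0.004 0.004 0; 0.03 0.033 0.005 -0.076 0.004 0.004 0; 0.03 0.037 0.005 -0.086 0.004 0.004 0; 0.03 0.04 0.005 -0.093 0.004 0.004 0; 0.03 0.042 0.006 -0.097 0.004 0.004 0; 0.03 0.042 0.006 -0.097 0.004 0.004 0; 0.03 0.042 0.006 -0.097 0.004 0.004 0; 0.03 0.042 0.006 -0.097 0.004 0.004 0; 0.03 0.042 0.006 -0.097 0.004 0.004 0; 0.03 0.042 0.006 -0.097 0.004 0.004 0"

```text
t: 16.63
tcp_pos: [0.5552, -0.3523, 0.1444]
eef_rot: [[-0.15, 0.895, 0.419], [0.989, 0.137, 0.062], [-0.002, 0.424, -0.906]]
force: [0.3, -0.5, -0.4]
opening: 0.53
```

```bash
python3 - <<'E'
import tgt
from h import *
tgt.show()
for n in('wrist','scene','side'):
    s=tgt.arm.snapshot(n);cv2.imwrite(f'pics/{n}6.png',s['img'][:,:,::-1])
    if n=='wrist': continue
    P=cloud(s);H=hsv(s);h,sa,va=[H[...,i].astype(int) for i in range(3)]
    q=(P-tgt.G)@tgt.RG
    m=(h>15)&(h<32)&(sa>70)&(q[...,2]>.07)&(q[...,2]<.13)&(np.hypot(q[...,0],q[...,1])<.08)
    print(n,m.sum(),q[m].min(0).round(3),q[m].max(0).round(3))
    b=(h>95)&(h<130)&(sa>100)&(q[...,2]>.06)&(np.hypot(q[...,0],q[...,1])<.06)
    if b.sum(): print("disc",b.sum(),np.median(q[b],0).round(3))
    pb=(h>95)&(h<130)&(sa>100)&(q[...,0]>.06)&(q[...,0]<.11)&(abs(q[...,1])<.03)
    if pb.sum(): print("band",np.median(q[pb],0).round(3))
    cv2.imwrite(f'pics/{n}6z.png',cv2.resize(s['img'][100:340,180:440,::-1] if n=='scene' else s['img'][80:240,260:460,::-1],None,fx=2.4,fy=2.4))
tgt.show()
E
```

```text
16.6333 [ 0.5552 -0.3523  0.1444] [-0.828  0.163  1.523  0.383  1.224 -1.068] [ 0.3 -0.5 -0.4] 0.5297394869075551
rotvec [ 0.0013  0.0018 -0.0006]
0.15 shift [-0.0259 -0.0031  0.0566]
0.087 shift [ 0.0005  0.0009 -0.0005]
loaf in glass [-0.0003 -0.0008  0.1007]
scene 351 [-0.027 -0.052  0.08 ] [0.038 0.042 0.124]
disc 149 [ 0.016 -0.01   0.216]
band [ 0.092 -0.005  0.104]
side 183 [-0.037 -0.036  0.081] [0.023 0.052 0.128]
disc 33 [-0.    -0.002  0.12 ]
band [0.086 0.007 0.098]
16.7833 [ 0.555  -0.3521  0.1438] [-0.828  0.163  1.523  0.383  1.224 -1.068] [-0.5 -0.4 -0.7] 0.5288517462653708
rotvec [ 0.0007  0.0012 -0.0007]
0.15 shift [-0.0257 -0.0034  0.0571]
0.087 shift [0.0006 0.0006 0.    ]
loaf in glass [-0.0006 -0.0005  0.1003]
```

View pics/scene6z.png

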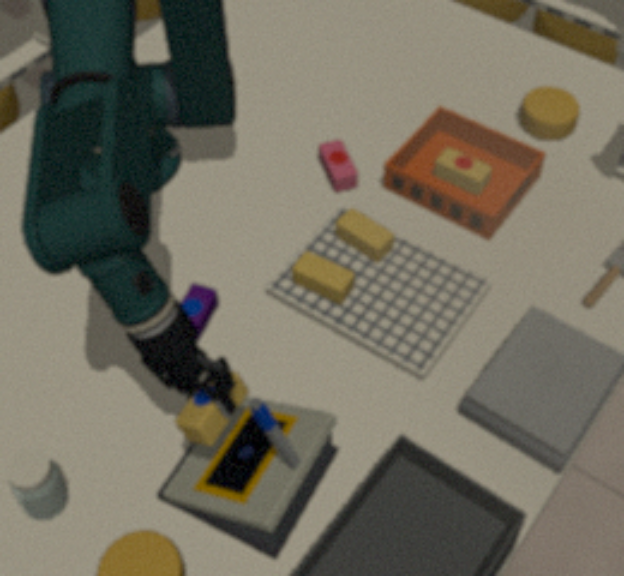

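View pics/wrist6.png

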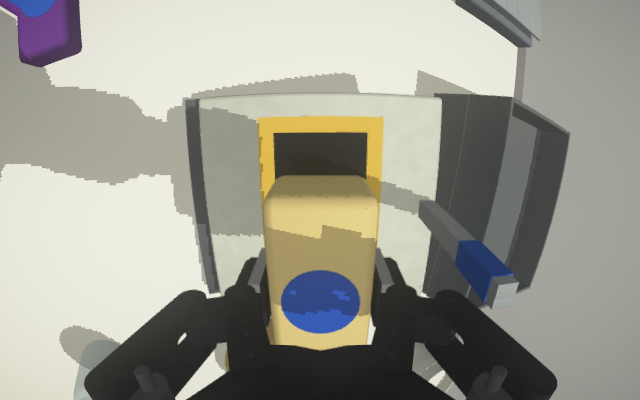

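View pics/side6z.png

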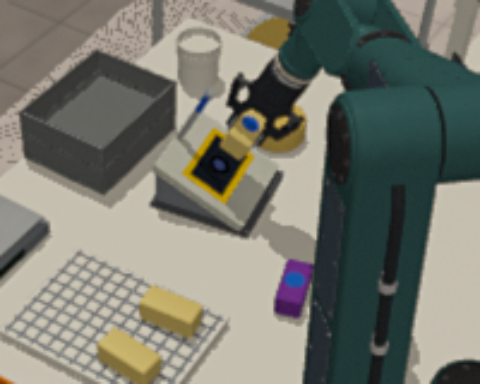

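The side view puts the disc at (0, −2, 120) mm in the glass frame, so the loaf centre is about 99–100 mm out. I'll hold it still and hand in.

Request:
arm_command --moves "0.03 0 0 0 0 0 0; 0.03 0 0 0 0 0 0; 0.03 0 0 0 0 0 0; 0.03 0 0 0 0 0 0; 0.03 0 0 0 0 0 0; 0.03 0 0 0 0 0 0; 0.03 0 0 0 0 0 0; 0.03 0 0 0 0 0 0"

```text
t: 17.45
tcp_pos: [0.555, -0.3519, 0.1433]
eef_rot: [[-0.15, 0.896, 0.418], [0.989, 0.136, 0.064], [-0.0, 0.423, -0.906]]
force: [0.4, -0.3, -2.2]
opening: 0.529
```

```bash
python3 -c "
import tgt;tgt.show();print(tgt.arm.sign_off())"
```

```text
17.45 [ 0.555  -0.3519  0.1433] [-0.828  0.164  1.523  0.383  1.224 -1.068] [ 0.4 -0.3 -2.2] 0.5291851714496952
rotvec [ 0.      0.0006 -0.0009]
0.15 shift [-0.0257 -0.0035  0.0576]
0.087 shift [0.0006 0.0004 0.0005]
loaf in glass [-0.0008 -0.0003  0.0998]
the job is handed in; nothing more can be done
None
```

I set the red-marked loaf down flat in the middle of the orange crate and released it. The blue-marked loaf is now held mark side up over the glass. I handed the job in at about 17.5 s, and sign-off gave no verdict.

- **Blue loaf position:** the arm pose puts its centre within about 1 mm of the show point, with the tool attitude within 0.01 rad. The side camera agreed, seeing the blue disc 120 mm out, so the centre is about 99 mm from the glass.
- **Grip and contact:** the opening is about 45 mm, the force reading is only the loaf's weight, and nothing suggests contact with the station.
- **Other items:** the two unmarked loaves, the jar and the wheels looked unmoved in the last pictures. I did not re-measure them.
- **Failed check:** the disc reading from the scene camera gave 216 mm out. The gripper partly hides the disc in that view, so I judged the mask had picked up something else and ignored it.

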